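Bring the valve of a hand-truck wheel to the top

ROBOT

A 6-joint arm with a two-finger parallel gripper is mounted at the origin on the work surface. World frame = base frame: x ahead of the robot, y to its left, z up, the work surface at z = 0. Lengths are in m, angles in degrees, forces in N, time in s.
With the tool pointing down it reaches from about 0.35 to 1 m from the base axis. Payload 7.1 kg.
Tool frame: the origin (TCP) lies on the centre line of the jaws, within the pads' length; the fingertips stand 25 mm ahead of it and the grasp point (between the pads) lies 6 mm ahead of it; x points along the fingers, y is the direction in which the jaws open and shut, and the axes are right-handed (so a half turn about x gives the same grasp; the last joint's range is limited). The gripper opens to 85 mm and grips with 20 to 120 N. Pads are 22 mm wide; open, the fingers measure 114 mm over their backs; the gripper's body (76 mm by 85 mm) begins 54 mm behind the grasp point. The pads swing forward as they close: fully open they stand 13 mm farther back than shut.
Start: joints at [66.578, 24.242, 93.386, -0, 62.372, -1.089], TCP at [0.237, 0.578, 0.256] pointing down, gripper open.
Joint ranges: [-172.04, 172.04], [-51.8, 120.97], [4.93, 147.93], [-75.15, 255.16], [6.16, 154.13], [-145.62, 145.62]. Speed limits (degrees/s): [136.94, 136.94, 172.46, 180, 180, 180].

INTERFACE

Orientations are given as [roll, pitch, yaw] about the fixed x, y, z axes, in that order (R = Rz(yaw) Ry(pitch) Rx(roll)).
In Python, from station import get_obs, camera, calibration, job_done gives the robot as it stands.
- The arm moves only by the shell command python3 -m crank 'ROWS' [FORCE]. ROWS is JSON, a list of rows, each an object with "offset": the shift along the world's x, y, z in cm, a list of three; "rot": the turn, a rotation vector about the world's x, y, z in rad, a list of three; "gripper": the opening, from -1 (shut) to 1 (fully open), so that 0 is half open. A call has 1 to 8 rows; each row shifts and turns the commanded pose from where the row before left it; what a row does not reach is not made up. A row lasts 1/10 s, in which the tool goes at most 50 mm and 8.59 degrees, less where a joint would pass 70% of its speed; a pose out of reach is approached as far as the arm can. A call with a gripper value outside its range is refused whole. The fingers move at their own pace and stop on an object; FORCE is the grip in N (left out, the last holds). Time passes only in rows, so rows that do not move let the fingers close. It gives the time, the measured TCP pose, the force and the opening at its end, in the units of the state.
- get_obs(): the state, without advancing time (a new reading comes with each control period).
- camera(name): name is "side" or "top" or "wrist"; returns (picture, depth): 384x512x3 uint8, red, green, blue; 384x512 float32, m along the optical axis (not along the pixel's ray), 0 where there is no reading.
- calibration(name): a dict with "fx", "fy", "cx", "cy" (pixels), "rvec" (rotation vector, rad) and "tvec" (3), from world to camera coordinates, as OpenCV has them. Camera axes: x right, y down, z forward; pixel columns grow to the right and rows downward; lengths in m; the calibration is good to about 2 mm. A picture is of the moment at which its call begins: read the wrist's pose just before it. calibration takes no time and is no camera call; for the wrist camera it gives the pose at the moment of the call.
- job_done(): hands the job in, once; it reports no verdict.
The state is a dict: "clock": time; "joint_positions": joint angles; "joint_velocities": joint speeds; "joint_torque": joint torques, N m; "position": TCP position; "ee_rot": TCP orientation; "ft_force": force on the tool from outside, world axes, zero at the start; "moment": the same for the moment, N m; "gripper_width": opening from 0.0 (shut) to 1.0 (fully open).
Only numpy, scipy, OpenCV 4.12 (cv2) and the standard library are available. Lean on these libraries where they do the work, as an engineer would, in place of code of your own. Each camera call takes 0.05 s, during which the arm holds its last target. There are 200 camera calls.

TASK

The hand-truck wheel on the bench stand has just had its tyre fitted and still has to be pumped up: turn it round by pushing its spokes with the fingertips, one spoke and then another, until the valve stem stands at the very top of the wheel, straight above the axle, and take the hand away. Push gently and only on the spokes: keep off the slack tyre and the valve stem, do not grip or lift anything, and leave everything else on the bench as it lies.

Things in the scene. Friction and masses are not known exactly. Their poses are not given: they have to be found in the camera images.
- wheel (a joint): Turn of the wheel on its axle, rad. 0 (and every whole turn, 2 pi, -2 pi ...) is with the valve at the very top; it grows clockwise as seen from the robot (at pi/2 the valve is at 3 o'clock). It turns both ways without stops, is balanced and stays where it is left. Bearing drag 0.15 N m: about 3 N at 60 mm from the axle turns it.
- axle (a point): Point on the axle in the wheel's middle plane, 190 mm above the bench. Fixed to the stand: x points level along the axle, away from the robot, into the post; y to the left, z up. The wheel is 300 mm across. On the robot's side (-x) only the hub (50 mm thick, to 58 mm before the middle plane) and the axle end with its split pin (to 79 mm) stick out.
- stand: Steel wheel stand, bolted down at another place and yaw each time. Origin on the bench straight below axle, same axes. Base plate 240 x 200 mm, 10 mm thick; a 30 mm square post, 225 mm tall, stands behind the wheel, 70 to 100 mm beyond its middle plane. The side towards the robot is open.
- spokes: Five grey spokes, evenly spaced: 36, 108, 180, 252 and 324 degrees from the valve. Origin on the axle in the middle plane; turns with the wheel: z points to the valve, x along the axle away from the robot. Each is 14 mm wide, from hub to rim (inner radius 92 mm), bowed to the robot: front face 46, 41, 38 and 27 mm before the middle plane at radius 23, 60, 75 and 90 mm, rear face about 23 mm behind it.
- tyre: The slack black tyre on the grey rim, a ring of 300 mm outside diameter and 47 mm wide (23.5 mm each side of the middle plane), its section round about radius 126 mm. Origin and axes as spokes. Not to be touched.
- valve: The valve stem: a black rubber foot and a bare brass thread, 8 mm thick, standing out of the inside of the rim towards the hub, from radius 92 mm to radius 60 mm, in the middle plane. Origin and axes as spokes. Not to be touched.
- valve_tip (a point): The end of the valve stem, 60 mm from the axle; its z axis points from the axle out to the valve, x along the axle away from the robot.
- soap_tub: White tub with lid, 86 mm across, 85 mm tall, beside the stand; origin at the centre of its underside. Stays where it is.
- spray_can: Spray can, 66 mm across, 190 mm tall, beside the stand; origin at the centre of its underside. Stays where it is.
- lever_a: Flat steel tyre lever with a rubber grip, 220 x 20 x 9 mm, lying on the bench before the stand; origin at the middle of its underside, x along it. Stays where it is.
- lever_b: A second lever like it, beside the first. Stays where it is.
- bead_brush: Hand brush lying on the bench, about 200 mm long. Stays where it is.
- spanner: Steel spanner lying on the bench, about 180 mm long. Stays where it is.
- collar: Steel axle collar, 38 mm across, 14 mm tall, lying flat on the bench before the stand. Stays where it is.

How it is judged:
By the outcome, as a careful person would: the job done as asked, in the order asked, and still so for the second after the job is handed in, with the robot touching nothing.
It also fails if it takes over 67 s, if anything falls off the work surface, if the arm or the gripper's body presses on something with over 40 N, if the wrist force passes 120 N, or if a joint passes its speed limit or range.

## Working session

There is one attempt and no reset: what is moved stays moved. The work goes in short steps, Python scripts to look and compute and a shell command to move; the robot and the scene stay as the last step left them, time stands still between calls to the robot, and variables do not carry over. Pictures are saved under pics/ and viewed, about 8 in all and at most 12, crops included, and the job is handed in when it is done.

```bash
ls; mkdir -p pics
cat > h.py <<'E'
import numpy as np, cv2
from station import get_obs, camera, calibration
def save(n,img): cv2.imwrite(f'pics/{n}.png', cv2.cvtColor(img,cv2.COLOR_RGB2BGR))
def cloud(name):
    c=calibration(name); img,d=camera(name)
    R=cv2.Rodrigues(np.array(c['rvec'],float))[0]; t=np.array(c['tvec'],float).ravel()
    v,u=np.mgrid[:d.shape[0],:d.shape[1]]
    P=np.stack([(u-c['cx'])/c['fx']*d,(v-c['cy'])/c['fy']*d,d],-1)
    return img,d,(P-t)@R
E
python3 - <<'E'
from h import *
o=get_obs();print(o)
a=[]
for n in('side','top'):
    i,d,P=cloud(n);np.savez(f'{n}.npz',i=i,d=d,P=P);a.append(i)
    c=calibration(n);R=cv2.Rodrigues(np.array(c['rvec'],float))[0];print(n,-R.T@np.array(c['tvec']).ravel(),R[2])
save('a',cv2.resize(np.hstack(a),(800,300)))
save('side0',a[0])
E
```

```text
pics
{'clock': 0.0, 'joint_positions': array([ 6.65781062e+01,  2.42839116e+01,  9.34327404e+01, -7.83779247e-04,
        6.23716486e+01, -1.08923633e+00]), 'joint_velocities': array([ 0.03389226, -0.03842404, -0.04820231,  0.11814375, -0.03350735,
        0.01603836]), 'joint_torque': array([-7.35563408e-04, -5.57372367e+01, -2.81752163e+01,  6.57477767e-05,
        7.28119339e-03, -2.34907424e-05]), 'position': array([0.23727013, 0.5776534 , 0.25554235]), 'ee_rot': array([ -90.6390272 ,   89.91169672, -112.97132064]), 'ft_force': array([-0.43348358,  0.06026711, -0.47174761]), 'moment': array([ 0.03054404, -0.02728402,  0.03940408]), 'gripper_width': 1.0019381914725953}
side [ 0.51823753 -0.6040443   0.96367953] [ 0.05395953  0.61000399 -0.79055898]
top [0.37274493 0.00689697 1.72000965] [ 0.1330315   0.00917627 -0.99106933]
```

View pics/a.png

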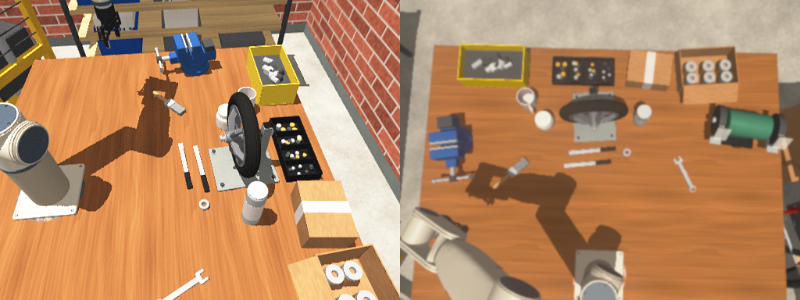

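```bash
cat > f.py <<'E'
from h import *
z=[np.load(f'{n}.npz') for n in('side','top')]
# top: wheel pixels
P=z[1]['P'];print(P[138,247],P[290,253])
pts=[]
for k in z:
    P=k['P'].reshape(-1,3);c=k['i'].reshape(-1,3).astype(int)
    ce=np.array([z[1]['P'][138,247][0],z[1]['P'][138,247][1]])
    m=(np.hypot(*(P[:,:2]-ce).T)<.19)&(P[:,2]>.2)&(P[:,2]<.37)&(c.max(1)<70)
    Q=P[m];pts.append(Q);print(m.sum(),Q.min(0),Q.max(0),np.median(Q,0))
Q=np.vstack(pts)
for Q in pts:
    m=Q[:,:2].mean(0);u,s,v=np.linalg.svd(Q[:,:2]-m,full_matrices=0);print(m,v[0],s, np.degrees(np.arctan2(v[0][1],v[0][0])))
c=calibration('wrist');R=cv2.Rodrigues(np.array(c['rvec'],float))[0];C=-R.T@np.array(c['tvec']).ravel()
from scipy.spatial.transform import Rotation as Ro
o=get_obs();T=Ro.from_euler('xyz',o['ee_rot'],degrees=True).as_matrix()
print('T',T,'cam in tool',T.T@(C-o['position']),'\n axes in tool',T.T@R.T,c['fx'])
E
python3 f.py
```

```text
[0.6972412  0.04107482 0.33132654] [ 0.21293164  0.01120247 -0.0069694 ]
2086 [ 0.66635262 -0.10795923  0.20000147] [0.81004481 0.15843867 0.3402918 ] [ 0.70958953 -0.02918023  0.30053103]
55 [ 0.6950015  -0.08391595  0.20058486] [0.73205009 0.05408674 0.33842534] [ 0.72517569 -0.02572023  0.31764367]
[ 0.71230713 -0.01622294] [ 0.08126685 -0.99669238] [3.08642492 0.96177202] -85.33861199607416
[ 0.71710907 -0.0264007 ] [-0.26573568 -0.96404593] [0.3143052  0.06340308] -105.41067180698488
T [[-5.39483143e-04  3.79944466e-01  9.25009141e-01]
 [-1.25943689e-03  9.25008284e-01 -3.79944849e-01]
 [-9.99999061e-01 -1.36996448e-03 -2.05102974e-05]] cam in tool [-0.11741058 -0.00124527 -0.08308771] 
 axes in tool [[ 1.29717157e-04 -3.19578620e-01  9.47559755e-01]
 [ 9.99999898e-01 -3.67892518e-04 -2.60973227e-04]
 [ 4.32001608e-04  9.47559692e-01  3.19578539e-01]] 332.0202466541298
```

```bash
cat > g.py <<'E'
from h import *
for n in('side','top'):
    k=np.load(n+'.npz');P=k['P'].reshape(-1,3)
    m=(P[:,2]>.25)&(P[:,2]<.36)&(abs(P[:,0]-.71)<.1)&(abs(P[:,1])<.2)
    Q=P[m]; w=Q[:,:2];c=w.mean(0);u,s,v=np.linalg.svd(w-c,full_matrices=0)
    a=(w-c)@v.T; print(n,len(Q),c,v[0],np.degrees(np.arctan2(*v[0][::-1])),a.min(0),a.max(0),Q[:,2].max())
    t=Q[Q[:,2]>.33];print(t.mean(0),len(t))
i=np.load('top.npz')['i'];save('topc',cv2.resize(i[90:200,130:350],(800,400),interpolation=2))
i=np.load('side.npz')['i'];save('sidec',cv2.resize(i[100:300,220:380],(480,600),interpolation=2))
b=cv2.resize(i[100:300,220:380],(480,600),interpolation=2);t=cv2.resize(np.load('top.npz')['i'][60:200,200:280],(320,560));t=cv2.copyMakeBorder(t,0,40,0,0,0)
save('b',np.hstack([b,t]))
E
python3 g.py
```

```text
side 1888 [ 0.70656481 -0.00165701] [ 0.13800712 -0.99043124] -82.06745668068777 [-0.1607271  -0.03191037] [0.09420121 0.03309447] 0.34029179640530854
[0.71032746 0.03463324 0.33415206] 327
top 1359 [0.7036264  0.04239528] [ 0.07674999 -0.99705037] -85.5982208612812 [-0.13517444 -0.03306201] [0.13583444 0.02903611] 0.3434609340663874
[0.7090622  0.04263494 0.33449785] 290
```

View pics/b.png

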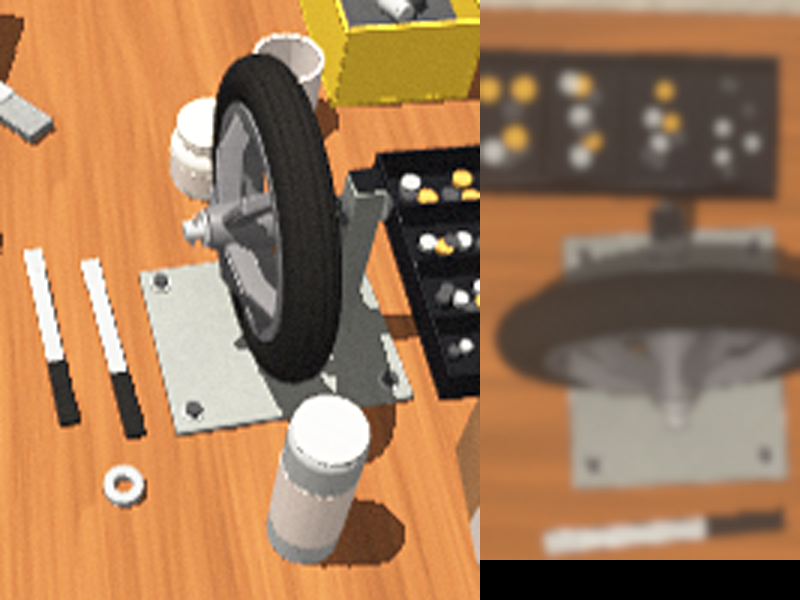

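The side view shows the wheel with its axle end towards the robot, near (0.71, 0.04) with yaw about 4.5°. I'll move to a frontal wrist view next.

```bash
python3 -m crank '[{"offset":[1.5,-3.5,0],"rot":[0,0,0.058],"gripper":-1},{"offset":[1.5,-3.5,0],"rot":[0,0,0.058],"gripper":-1},{"offset":[1.5,-3.5,0],"rot":[0,0,0.058],"gripper":-1},{"offset":[1.5,-3.5,0],"rot":[0,0,0.058],"gripper":-1},{"offset":[1.5,-3.5,0],"rot":[0,0,0.058],"gripper":-1},{"offset":[1.5,-3.5,0],"rot":[0,0,0.058],"gripper":-1},{"offset":[1.5,-3.5,0],"rot":[0,0,0.058],"gripper":-1},{"offset":[1.5,-3.5,0],"rot":[0,0,0.058],"gripper":-1}]' 20
```

```text
clock: 0.9
position: [0.3576, 0.2966, 0.2562]
ee_rot: [-142.0, 90.0, -137.6]
ft_force: [-0.6, 0.1, -0.2]
gripper_width: 0.0
```

```bash
python3 -m crank '[{"offset":[1.5,-3.5,0],"rot":[0.0115,-0.1485,0],"gripper":-1},{"offset":[1.5,-3.5,0],"rot":[0.0115,-0.1485,0],"gripper":-1},{"offset":[1.5,-3.5,0],"rot":[0.0115,-0.1485,0],"gripper":-1},{"offset":[1.5,-3.5,0],"rot":[0.0115,-0.1485,0],"gripper":-1},{"offset":[1.5,-3.5,0],"rot":[0.0115,-0.1485,0],"gripper":-1},{"offset":[1.5,-3.5,0],"rot":[0.0115,-0.1485,0],"gripper":-1},{"offset":[1.5,-3.5,0],"rot":[0.0115,-0.1485,0],"gripper":-1},{"offset":[1.5,-3.5,0],"rot":[0.0115,-0.1485,0],"gripper":-1}]'
cat > w.py <<'E'
import sys
from h import *
from scipy.spatial.transform import Rotation as Ro
n=sys.argv[1];o=get_obs();i,d,P=cloud('wrist');np.savez(n+'.npz',i=i,d=d,P=P);save(n,i)
T=Ro.from_euler('xyz',o['ee_rot'],degrees=True).as_matrix()
print(o['clock'],o['position'],o['ft_force'],'\n',T.round(3),o['joint_positions'].round(1),o['gripper_width'])
E
python3 w.py w1
```

```text
clock: 1.7
position: [0.456, 0.061, 0.335]
ee_rot: [-0.4, 39.2, 2.0]
ft_force: [3.2, 29.7, 3.1]
gripper_width: -0.005
1.7 [0.45597503 0.06098141 0.33497466] [ 3.17927704 29.71815543  3.06242507] 
 [[ 0.774 -0.039  0.632]
 [ 0.027  0.999  0.029]
 [-0.633 -0.005  0.774]] [  9.7  -8.9 136.8 -75.2   6.2 -10.4] -0.005140441736695325
```

View pics/w1.png

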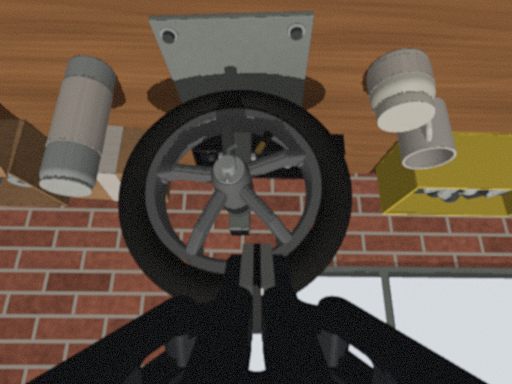

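```bash
cat > r.py <<'E'
import sys
from h import *
from scipy.optimize import least_squares
n=sys.argv[1];k=np.load(n+'.npz');P=k['P'].reshape(-1,3);i=k['i'].reshape(-1,3);ok=k['d'].ravel()>0
# torus fit to dark tyre points
x0=np.array([.709,.042,.19,.078]) if len(sys.argv)<3 else np.array(eval(sys.argv[2]))
def fr(p,Q):
    c,s=np.cos(p[3]),np.sin(p[3]);q=Q-p[:3];return np.stack([q[:,0]*c+q[:,1]*s,-q[:,0]*s+q[:,1]*c,q[:,2]],-1)
p=x0
for th in(.02,.008,.006,.006):
    W=fr(p,P);r=np.hypot(W[:,1],W[:,2]);e=np.hypot(r-.126,W[:,0])-.0235
    m=ok&(abs(e)<th)&(i.max(1)<90)&(r>.112)
    p=least_squares(lambda p:(lambda w:np.hypot(np.hypot(w[:,1],w[:,2])-.126,w[:,0])-.0237)(fr(p,P[m])),p,loss='soft_l1',f_scale=.002).x
print('fit',p.round(4),m.sum(),np.abs(e[m]).mean())
# point splat in wheel front view (y left -> col left), 2px/mm
W=fr(p,P);m=ok&(abs(W[:,0])<.09)&(np.hypot(W[:,1],W[:,2])<.16)
o=np.argsort(-W[m][:,0]);img=np.zeros((660,660,3),np.uint8)
for w,c in zip(W[m][o],i[m][o]): 
    u,v=int(330-w[1]*2000),int(330-w[2]*2000);img[v-2:v+3,u-2:u+3]=np.clip(c*1.5,0,255)
save(n+'r',img[30:630,30:630])
# spoke phase: points r 50..85 with x before plane
r=np.hypot(W[:,1],W[:,2]);m=ok&(r>.045)&(r<.085)&(W[:,0]<-.02)&(W[:,0]>-.055)
a=np.arctan2(-W[m][:,1],W[m][:,2]) # clockwise from top
ph=np.angle(np.exp(5j*a).mean());print('spokes',m.sum(),np.abs(np.exp(5j*a).mean()),'valve candidates',((np.degrees(ph)-180)/5+72*np.arange(5)).round(1)%360)
h,s,v=np.moveaxis(cv2.cvtColor(k['i'],cv2.COLOR_RGB2HSV),-1,0)
m=ok&(h.ravel()>12)&(h.ravel()<35)&(s.ravel()>110)&(v.ravel()>40)&(r<.1)&(r>.05)&(abs(W[:,0])<.015)
print('brass',m.sum(),W[m].mean(0).round(4), np.degrees(np.arctan2(-W[m][:,1],W[m][:,2])).mean().round(1) if m.any() else '')
E
python3 r.py w1
python3 -m crank '[{"offset":[0,0,1],"rot":[0,0.14,0],"gripper":-1},{"offset":[0,0,1],"rot":[0,0.14,0],"gripper":-1},{"offset":[0,0,1],"rot":[0,0.14,0],"gripper":-1},{"offset":[0,0,1],"rot":[0,0.14,0],"gripper":-1},{"offset":[0,0,1],"rot":[0,0.14,0],"gripper":-1}]'; python3 -c "
from h import *
o=get_obs();print(o['joint_positions'].round(1),o['ee_rot'],o['ft_force'])"
```

```text
fit [0.7109 0.0401 0.1894 0.0783] 13591 0.0006309268084118668
spokes 2263 0.913914339610429 valve candidates [352.9  64.9 136.9 208.9 280.9]
brass 80 [-0.0029  0.0338 -0.0584] -149.9
clock: 2.25
position: [0.4651, 0.0359, 0.3656]
ee_rot: [-7.5, 57.3, -7.3]
ft_force: [0.2, -1.1, -0.5]
gripper_width: -0.001
[  7.7  -9.  123.4 -14.2  34.6 -73. ] [-7.45008247 57.26004233 -7.28672208] [ 0.20100748 -1.11427641 -0.46736503]
```

View pics/w1r.png

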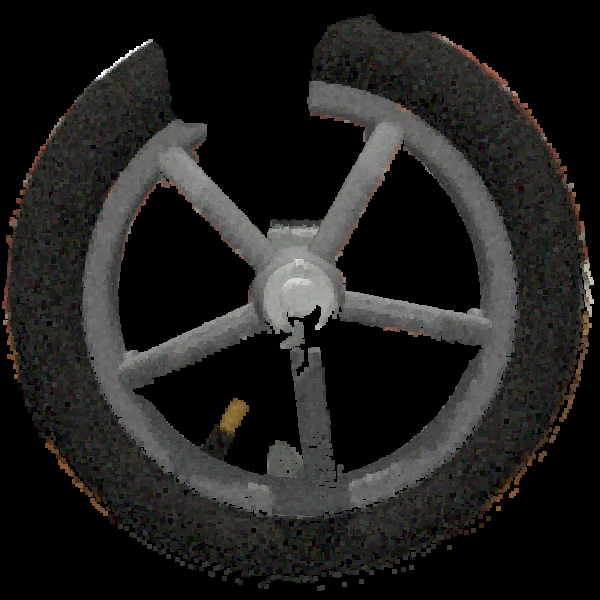

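Run:
```python
from h import *
from scipy.spatial.transform import Rotation as Ro
o=get_obs();T=Ro.from_euler('xyz',o['ee_rot'],degrees=True)
L=.25;x=T.apply([L,0,0]);f=np.array([.903,.122,-.413])
p=[x]
for k in range(6):
    x=Ro.from_rotvec(f*.141*4).apply(x);p.append(x)
p=np.array(p);print((np.diff(p,axis=0)*100/4).round(2), p[-1]/L)
```

```text
[[-0.24  1.96  0.06]
 [ 0.24  1.68  1.01]
 [ 0.64  0.88  1.65]
 [ 0.84 -0.2   1.78]
 [ 0.78 -1.21  1.35]
 [ 0.48 -1.85  0.51]] [0.9748923  0.13449925 0.17746816]
```

```bash
python3 -m crank '[{"offset":[-0.2,2,0],"rot":[0.127,0.017,-0.058],"gripper":-1},{"offset":[-0.2,2,0],"rot":[0.127,0.017,-0.058],"gripper":-1},{"offset":[-0.2,2,0],"rot":[0.127,0.017,-0.058],"gripper":-1},{"offset":[-0.2,2,0],"rot":[0.127,0.017,-0.058],"gripper":-1},{"offset":[0.2,1.7,1],"rot":[0.127,0.017,-0.058],"gripper":-1},{"offset":[0.2,1.7,1],"rot":[0.127,0.017,-0.058],"gripper":-1},{"offset":[0.2,1.7,1],"rot":[0.127,0.017,-0.058],"gripper":-1},{"offset":[0.2,1.7,1],"rot":[0.127,0.017,-0.058],"gripper":-1}]'; python3 -c "
from h import *
o=get_obs();print(o['joint_positions'].round(1))"
python3 -m crank '[{"offset":[0.6,0.9,1.6],"rot":[0.127,0.017,-0.058],"gripper":-1},{"offset":[0.6,0.9,1.6],"rot":[0.127,0.017,-0.058],"gripper":-1},{"offset":[0.6,0.9,1.6],"rot":[0.127,0.017,-0.058],"gripper":-1},{"offset":[0.6,0.9,1.6],"rot":[0.127,0.017,-0.058],"gripper":-1},{"offset":[0.8,-0.2,1.8],"rot":[0.127,0.017,-0.058],"gripper":-1},{"offset":[0.8,-0.2,1.8],"rot":[0.127,0.017,-0.058],"gripper":-1},{"offset":[0.8,-0.2,1.8],"rot":[0.127,0.017,-0.058],"gripper":-1},{"offset":[0.8,-0.2,1.8],"rot":[0.127,0.017,-0.058],"gripper":-1}]'; python3 -c "
from h import *
o=get_obs();print(o['joint_positions'].round(1))"
```

```text
clock: 3.05
position: [0.4675, 0.1839, 0.4076]
ee_rot: [87.7, 42.0, 43.1]
ft_force: [0.3, 0.8, 0.2]
gripper_width: 0.001
[  5.7  -8.7 123.9  51.8  35.  -75.6]
clock: 3.85
position: [0.5237, 0.2109, 0.5433]
ee_rot: [140.8, 7.4, 38.6]
ft_force: [0.0, -0.1, 0.3]
gripper_width: 0.001
[  5.2  -8.6 125.7 115.7  37.3 -75.2]
```

```bash
python3 -m crank '[{"offset":[0.8,-1.2,1.3],"rot":[0.127,0.017,-0.058],"gripper":-1},{"offset":[0.8,-1.2,1.3],"rot":[0.127,0.017,-0.058],"gripper":-1},{"offset":[0.8,-1.2,1.3],"rot":[0.127,0.017,-0.058],"gripper":-1},{"offset":[0.8,-1.2,1.3],"rot":[0.127,0.017,-0.058],"gripper":-1},{"offset":[0.5,-1.8,0.5],"rot":[0.127,0.017,-0.058],"gripper":-1},{"offset":[0.5,-1.8,0.5],"rot":[0.127,0.017,-0.058],"gripper":-1},{"offset":[0.5,-1.8,0.5],"rot":[0.127,0.017,-0.058],"gripper":-1},{"offset":[0.5,-1.8,0.5],"rot":[0.127,0.017,-0.058],"gripper":-1}]'
cat > q.py <<'E'
from h import *
from scipy.spatial.transform import Rotation as Ro
o=get_obs();T=Ro.from_euler('xyz',o['ee_rot'],degrees=True)
G=Ro.from_euler('xyz',[np.pi,0,.078]);print(o['clock'],o['joint_positions'].round(1),o['position'].round(4),o['ft_force'].round(1),'need rot',(G*T.inv()).as_rotvec().round(3))
c,s=np.cos(.078),np.sin(.078);q=o['position']-[.7109,.0401,.1894]
w=np.array([q[0]*c+q[1]*s,-q[0]*s+q[1]*c,q[2]]);tip=w[0]+.025
print('tcp in axle frame',w.round(4),'tip x',tip.round(4),'r',np.hypot(*w[1:]).round(4),'cw',np.degrees(np.arctan2(-w[1],w[2])).round(1)%360)
E
python3 q.py
```

```text
clock: 4.65
position: [0.5754, 0.0907, 0.6142]
ee_rot: [-163.4, -9.7, 8.2]
ft_force: [0.2, 0.3, -0.2]
gripper_width: 0.001
4.65 [  7.4  -7.8 126.8 178.9  38.7 -72.4] [0.5754 0.0907 0.6142] [ 0.2  0.3 -0.2] need rot [-0.306  0.136 -0.089]
tcp in axle frame [-0.1311  0.061   0.4248] tip x -0.1061 r 0.4292 cw 351.8
```

```bash
python3 -m crank '[{"offset":[-0.2,0,-2.6],"rot":[-0.077,0.034,-0.022],"gripper":-1},{"offset":[-0.2,0,-2.6],"rot":[-0.077,0.034,-0.022],"gripper":-1},{"offset":[-0.2,0,-2.6],"rot":[-0.077,0.034,-0.022],"gripper":-1},{"offset":[-0.2,0,-2.6],"rot":[-0.077,0.034,-0.022],"gripper":-1},{"offset":[-0.2,0,-2.6],"rot":[0,0,0],"gripper":-1},{"offset":[-0.2,0,-2.6],"rot":[0,0,0],"gripper":-1},{"offset":[-0.2,0,-2.6],"rot":[0,0,0],"gripper":-1},{"offset":[-0.2,0,-2.6],"rot":[0,0,0],"gripper":-1}]'; python3 q.py
```

```text
clock: 5.45
position: [0.5591, 0.0916, 0.4063]
ee_rot: [179.6, -0.0, 4.7]
ft_force: [-0.4, 0.4, 0.0]
gripper_width: -0.002
5.45 [ 11.3  11.7 138.  187.6  59.9 -94.2] [0.5591 0.0916 0.4063] [-0.4  0.4  0. ] need rot [ 0.007  0.001 -0.005]
tcp in axle frame [-0.1473  0.0631  0.2169] tip x -0.1223 r 0.2259 cw 343.8
```

```bash
python3 -m crank '[{"offset":[0,0,-2.6],"rot":[0,0,0],"gripper":-1},{"offset":[0,0,-2.6],"rot":[0,0,0],"gripper":-1},{"offset":[0,0,-2.6],"rot":[0,0,0],"gripper":-1},{"offset":[0,0,-2.6],"rot":[0,0,0],"gripper":-1},{"offset":[0,0,-2.6],"rot":[0,0,0],"gripper":-1},{"offset":[0,0,-2.6],"rot":[0,0,0],"gripper":-1},{"offset":[0,0,-2.6],"rot":[0,0,0],"gripper":-1},{"offset":[0,0,-2.2],"rot":[0.007,0,-0.005],"gripper":-1}]'; python3 q.py; python3 w.py w2; python3 r.py w2 '[.7109,.0401,.1894,.0783]'
```

```text
clock: 6.25
position: [0.5594, 0.0914, 0.2013]
ee_rot: [180.0, 0.0, 4.4]
ft_force: [0.1, -0.3, -0.6]
gripper_width: -0.002
6.25 [ 11.5  50.3 137.3 187.2  97.5 -89.1] [0.5594 0.0914 0.2013] [ 0.1 -0.3 -0.6] need rot [ 0.    -0.     0.001]
tcp in axle frame [-0.147   0.0629  0.0119] tip x -0.122 r 0.0641 cw 280.7
6.25 [0.55943293 0.09139534 0.20131772] [ 0.0544849  -0.2932613  -0.61521056] 
 [[ 0.997  0.077 -0.   ]
 [ 0.077 -0.997 -0.   ]
 [-0.     0.    -1.   ]] [ 11.5  50.3 137.3 187.2  97.5 -89.1] -0.0015814035274166857
fit [0.7107 0.0402 0.1887 0.0781] 34426 0.0005553846695560339
spokes 5216 0.9027090473211649 valve candidates [352.6  64.6 136.6 208.6 280.6]
brass 102 [-0.0029  0.0323 -0.054 ] -149.2
```

View pics/w2.png

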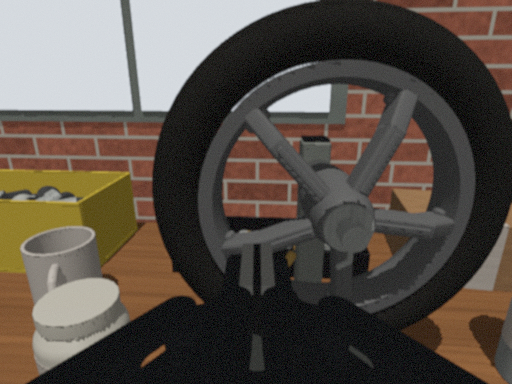

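The wrist view is upright. The hub is at (345,222), the spokes are as computed, and the shut fingertips are at about (258,240). Next I check the finger extents from depth.

Run:
```python
from h import *
from scipy.spatial.transform import Rotation as Ro
o=get_obs();T=Ro.from_euler('xyz',o['ee_rot'],degrees=True).as_matrix()
k=np.load('w2.npz');Q=((k['P'].reshape(-1,3)-o['position'])@T)[k['d'].ravel()>0]
m=(Q[:,0]<.05)&(Q[:,0]>-.12)&(np.abs(Q[:,1])<.1)&(Q[:,2]>-.06)&(Q[:,2]<.05)
Q=Q[m]
for a in np.arange(-.08,.04,.01):
    s=Q[(Q[:,0]>=a)&(Q[:,0]<a+.01)]
    if len(s):print(a.round(3),len(s),np.percentile(s[:,1],[1,99]).round(4),s[:,2].min().round(4))
print(np.percentile(Q[:,0],99.9))
```

```text
-0.07 340 [-0.0164  0.0181] -0.0216
-0.06 7361 [-0.0533  0.055 ] -0.0213
-0.05 7071 [-0.0478  0.0494] -0.0213
-0.04 7678 [-0.0392  0.0408] -0.0185
-0.03 4024 [-0.0331  0.0346] -0.0174
-0.02 1155 [-0.0184  0.0197] -0.0169
-0.01 847 [-0.0125  0.0142] -0.015
-0.0 765 [-0.0125  0.0142] -0.0148
0.01 512 [-0.0122  0.0139] -0.0148
0.02 2 [-0.0027 -0.0022] -0.0137
0.018659796167582888
```

```bash
python3 -m crank '[{"offset":[2.5,0.2,0],"rot":[0,0,0],"gripper":-1},{"offset":[2.5,0.2,0],"rot":[0,0,0],"gripper":-1},{"offset":[2.5,0.2,0],"rot":[0,0,0],"gripper":-1},{"offset":[2.5,0.2,0],"rot":[0,0,0],"gripper":-1},{"offset":[0,0,0],"rot":[0,0,0],"gripper":-1}]'; python3 q.py
cat > arc.py <<'E'
import sys,numpy as np
a0,a1,n,r=map(float,sys.argv[1:5]);a=np.radians(np.linspace(a0,a1,int(n)+1))
y=-r*np.sin(a);z=r*np.cos(a);s,c=np.sin(.078),np.cos(.078)
print(np.stack([-s*np.diff(y),c*np.diff(y),np.diff(z)],1).round(2).tolist())
E
python3 arc.py 281 400 24 6.5
```

```text
clock: 6.8
position: [0.6622, 0.0997, 0.2054]
ee_rot: [180.0, -0.4, 4.4]
ft_force: [-0.5, -0.4, -0.7]
gripper_width: 0.0
6.8 [  9.7  47.3 125.9 185.3  83.5 -90.6] [0.6622 0.0997 0.2054] [-0.5 -0.4 -0.7] need rot [-0.     0.006  0.001]
tcp in axle frame [-0.0439  0.0632  0.016 ] tip x -0.0189 r 0.0652 cw 284.2
[[0.01, -0.13, 0.55], [0.01, -0.18, 0.53], [0.02, -0.22, 0.52], [0.02, -0.27, 0.49], [0.02, -0.31, 0.47], [0.03, -0.35, 0.44], [0.03, -0.38, 0.41], [0.03, -0.42, 0.37], [0.04, -0.45, 0.34], [0.04, -0.48, 0.3], [0.04, -0.5, 0.25], [0.04, -0.52, 0.21], [0.04, -0.54, 0.16], [0.04, -0.55, 0.12], [0.04, -0.56, 0.07], [0.04, -0.56, 0.02], [0.04, -0.56, -0.03], [0.04, -0.56, -0.08], [0.04, -0.55, -0.12], [0.04, -0.53, -0.17], [0.04, -0.52, -0.22], [0.04, -0.5, -0.26], [0.04, -0.47, -0.3], [0.03, -0.44, -0.34]]
```

```bash
python3 -m crank '[{"offset":[0.01,-0.13,0.55],"rot":[0,0,0],"gripper":-1},{"offset":[0.01,-0.18,0.53],"rot":[0,0,0],"gripper":-1},{"offset":[0.02,-0.22,0.52],"rot":[0,0,0],"gripper":-1},{"offset":[0.02,-0.27,0.49],"rot":[0,0,0],"gripper":-1},{"offset":[0.02,-0.31,0.47],"rot":[0,0,0],"gripper":-1},{"offset":[0.03,-0.35,0.44],"rot":[0,0,0],"gripper":-1},{"offset":[0.03,-0.38,0.41],"rot":[0,0,0],"gripper":-1},{"offset":[0.03,-0.42,0.37],"rot":[0,0,0],"gripper":-1}]'; python3 q.py
```

```text
clock: 7.6
position: [0.6611, 0.0765, 0.2413]
ee_rot: [180.0, -0.1, 4.4]
ft_force: [-0.3, 0.8, -2.7]
gripper_width: -0.002
7.6 [  6.4  41.8 127.4 182.   79.3 -90.4] [0.6611 0.0765 0.2413] [-0.3  0.8 -2.7] need rot [0.    0.001 0.   ]
tcp in axle frame [-0.0468  0.0402  0.0519] tip x -0.0218 r 0.0657 cw 322.3
```

Contact is gentle at about 3 N. I'll continue the arc.

```bash
python3 -m crank '[{"offset":[0.04,-0.45,0.34],"rot":[0,0,0],"gripper":-1},{"offset":[0.04,-0.48,0.3],"rot":[0,0,0],"gripper":-1},{"offset":[0.04,-0.5,0.25],"rot":[0,0,0],"gripper":-1},{"offset":[0.04,-0.52,0.21],"rot":[0,0,0],"gripper":-1},{"offset":[0.04,-0.54,0.16],"rot":[0,0,0],"gripper":-1},{"offset":[0.04,-0.55,0.12],"rot":[0,0,0],"gripper":-1},{"offset":[0.04,-0.56,0.07],"rot":[0,0,0],"gripper":-1},{"offset":[0.04,-0.56,0.02],"rot":[0,0,0],"gripper":-1}]'; python3 q.py
python3 -m crank '[{"offset":[0.04,-0.56,-0.03],"rot":[0,0,0],"gripper":-1},{"offset":[0.04,-0.56,-0.08],"rot":[0,0,0],"gripper":-1},{"offset":[0.04,-0.55,-0.12],"rot":[0,0,0],"gripper":-1},{"offset":[0.04,-0.53,-0.17],"rot":[0,0,0],"gripper":-1},{"offset":[0.04,-0.52,-0.22],"rot":[0,0,0],"gripper":-1},{"offset":[0.04,-0.5,-0.26],"rot":[0,0,0],"gripper":-1},{"offset":[0.04,-0.47,-0.3],"rot":[0,0,0],"gripper":-1},{"offset":[0.03,-0.44,-0.34],"rot":[0,0,0],"gripper":-1}]'; python3 q.py;python3 w.py w3; python3 r.py w3 '[.7109,.0401,.1894,.0783]'
```

```text
clock: 8.4
position: [0.6645, 0.0347, 0.256]
ee_rot: [180.0, -0.1, 4.4]
ft_force: [1.0, 3.4, -1.5]
gripper_width: -0.002
8.4 [  0.2  39.7 127.8 175.7  77.6 -89.1] [0.6645 0.0347 0.256 ] [ 1.   3.4 -1.5] need rot [0.    0.002 0.001]
tcp in axle frame [-0.0467 -0.0017  0.0666] tip x -0.0217 r 0.0667 cw 1.5
clock: 9.2
position: [0.6675, -0.0067, 0.2404]
ee_rot: [180.0, -0.1, 4.4]
ft_force: [-0.2, 2.4, 1.3]
gripper_width: -0.0
9.2 [ -5.8  42.  127.  169.6  79.3 -88.1] [ 0.6675 -0.0067  0.2404] [-0.2  2.4  1.3] need rot [0.    0.002 0.001]
tcp in axle frame [-0.0469 -0.0433  0.051 ] tip x -0.0219 r 0.0669 cw 40.3
9.2 [ 0.66750902 -0.00667615  0.2404228 ] [-0.18059266  2.36844189  1.32209345] 
 [[ 0.997  0.077  0.002]
 [ 0.077 -0.997 -0.   ]
 [ 0.002  0.    -1.   ]] [ -5.8  42.  127.  169.6  79.3 -88.1] -0.0004497391422574636
fit [0.7107 0.0409 0.1887 0.0782] 45175 0.0004997582320596787
spokes 10430 0.6518689763524866 valve candidates [312.1  24.1  96.1 168.1 240.1]
brass 495 [-0.0026  0.0503  0.0469] -46.7
```

```bash
python3 -m crank '[{"offset":[0,0.4,0.3],"rot":[0,0,0],"gripper":-1},{"offset":[-2.5,-0.2,0],"rot":[0,0,0],"gripper":-1},{"offset":[-2.5,-0.2,0],"rot":[0,0,0],"gripper":-1},{"offset":[-2.5,-0.2,0],"rot":[0,0,0],"gripper":-1},{"offset":[-2.5,-0.2,0],"rot":[0,0,0],"gripper":-1},{"offset":[0,0,0],"rot":[0,0,0],"gripper":-1}]'
python3 -m crank '[{"offset":[-0.2,2.4,-2.2],"rot":[0,0,0],"gripper":-1},{"offset":[-0.2,2.4,-2.2],"rot":[0,0,0],"gripper":-1},{"offset":[-0.2,2.4,-2.2],"rot":[0,0,0],"gripper":-1},{"offset":[-0.2,2.4,-2.2],"rot":[0,0,0],"gripper":-1},{"offset":[0,0,0],"rot":[0,0,0],"gripper":-1}]';python3 q.py;python3 w.py w4; python3 r.py w4 '[.7109,.0401,.1894,.0783]'
```

```text
clock: 9.85
position: [0.5649, -0.0104, 0.2428]
ee_rot: [-180.0, 0.2, 4.3]
ft_force: [0.7, -0.4, -0.1]
gripper_width: -0.001
clock: 10.35
position: [0.5597, 0.0892, 0.1529]
ee_rot: [180.0, 0.1, 4.7]
ft_force: [0.6, 1.2, 0.7]
gripper_width: 0.0
10.35 [ 10.8  58.5 135.  186.3 103.3 -88.6] [0.5597 0.0892 0.1529] [0.6 1.2 0.7] need rot [ 0.001 -0.001 -0.004]
tcp in axle frame [-0.1469  0.0607 -0.0365] tip x -0.1219 r 0.0709 cw 239.0
10.35 [0.55967346 0.08921052 0.15292846] [0.60985514 1.21591658 0.70855906] 
 [[ 0.997  0.082 -0.001]
 [ 0.082 -0.997 -0.001]
 [-0.001  0.001 -1.   ]] [ 10.8  58.5 135.  186.3 103.3 -88.6] 0.00042421273141489494
fit [0.7106 0.0399 0.1897 0.0774] 24970 0.0005736482765734822
spokes 6345 0.9254437793931397 valve candidates [311.7  23.7  95.7 167.7 239.7]
brass 150 [-0.0038  0.052   0.0448] -49.3
```

View pics/w4r.png

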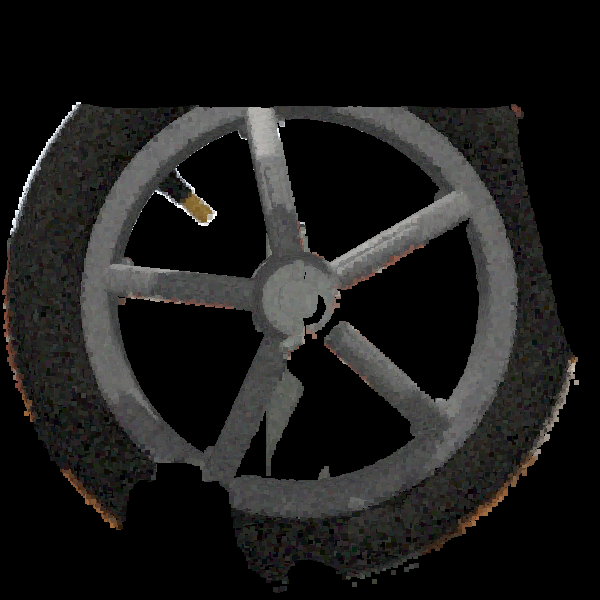

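```bash
python3 -m crank '[{"offset":[0,-0.5,0.2],"rot":[0,0,0],"gripper":-1},{"offset":[2.5,0.2,0],"rot":[0,0,0],"gripper":-1},{"offset":[2.5,0.2,0],"rot":[0,0,0],"gripper":-1},{"offset":[2.5,0.2,0],"rot":[0,0,0],"gripper":-1},{"offset":[2.5,0.2,0],"rot":[0,0,0],"gripper":-1},{"offset":[0,0,0],"rot":[0,0,0],"gripper":-1},{"offset":[0,0,0],"rot":[0,0,0],"gripper":-1}]'; python3 q.py; python3 arc.py 241 297 12 6.5
```

```text
clock: 11.1
position: [0.6597, 0.0865, 0.1594]
ee_rot: [180.0, -0.2, 4.2]
ft_force: [0.2, -0.9, -0.2]
gripper_width: -0.001
11.1 [  8.   53.8 124.7 183.8  88.6 -90.1] [0.6597 0.0865 0.1594] [ 0.2 -0.9 -0.2] need rot [0.    0.003 0.004]
tcp in axle frame [-0.0475  0.0503 -0.03  ] tip x -0.0225 r 0.0585 cw 239.2
[[-0.02, 0.24, 0.47], [-0.02, 0.2, 0.49], [-0.01, 0.16, 0.51], [-0.01, 0.12, 0.52], [-0.01, 0.07, 0.52], [-0.0, 0.03, 0.53], [0.0, -0.01, 0.53], [0.0, -0.06, 0.53], [0.01, -0.1, 0.52], [0.01, -0.14, 0.51], [0.01, -0.18, 0.5], [0.02, -0.22, 0.48]]
```

```bash
python3 -m crank '[{"offset":[-0.05,0.5,0.4],"rot":[0,0,0],"gripper":-1},{"offset":[-0.03,0.4,0.49],"rot":[0,0,0],"gripper":-1},{"offset":[-0.01,0.2,0.51],"rot":[0,0,0],"gripper":-1},{"offset":[-0.01,0.12,0.52],"rot":[0,0,0],"gripper":-1},{"offset":[-0.01,0.07,0.52],"rot":[0,0,0],"gripper":-1},{"offset":[0,0.03,0.53],"rot":[0,0,0],"gripper":-1},{"offset":[0,0,0.53],"rot":[0,0,0],"gripper":-1},{"offset":[0,-0.06,0.53],"rot":[0,0,0],"gripper":-1}]'; python3 q.py
python3 -m crank '[{"offset":[0.01,-0.1,0.52],"rot":[0,0,0],"gripper":-1},{"offset":[0.01,-0.14,0.51],"rot":[0,0,0],"gripper":-1},{"offset":[0.01,-0.18,0.5],"rot":[0,0,0],"gripper":-1},{"offset":[0.01,-0.12,0.3],"rot":[0,0,0],"gripper":-1},{"offset":[0,-0.04,0.1],"rot":[0,0,0],"gripper":-1},{"offset":[0,0,0],"rot":[0,0,0],"gripper":-1}]'; python3 q.py;python3 w.py w5; python3 r.py w5 '[.7109,.0401,.1894,.0783]'
```

```text
clock: 11.9
position: [0.6581, 0.1013, 0.1978]
ee_rot: [180.0, 0.0, 4.4]
ft_force: [-0.7, -2.2, -4.5]
gripper_width: 0.001
11.9 [ 10.1  48.1 126.1 185.7  84.3 -90.6] [0.6581 0.1013 0.1978] [-0.7 -2.2 -4.5] need rot [ 0.    -0.     0.001]
tcp in axle frame [-0.0479  0.0652  0.0084] tip x -0.0229 r 0.0657 cw 277.4
clock: 12.5
position: [0.6589, 0.0956, 0.2179]
ee_rot: [180.0, -0.2, 4.4]
ft_force: [0.5, 0.3, -1.4]
gripper_width: -0.001
12.5 [  9.2  45.4 126.7 184.8  82.3 -90.7] [0.6589 0.0956 0.2179] [ 0.5  0.3 -1.4] need rot [0.    0.003 0.001]
tcp in axle frame [-0.0475  0.0593  0.0285] tip x -0.0225 r 0.0658 cw 295.6
12.5 [0.65892842 0.09556747 0.2178656 ] [ 0.47058946  0.31734709 -1.41530674] 
 [[ 0.997  0.077  0.003]
 [ 0.077 -0.997 -0.   ]
 [ 0.003  0.    -1.   ]] [  9.2  45.4 126.7 184.8  82.3 -90.7] -0.0014030016976078169
fit [0.7107 0.0399 0.1889 0.0786] 45141 0.0005078120138538524
spokes 12899 0.8685150080288093 valve candidates [347.3  59.3 131.3 203.3 275.3]
brass 469 [-0.0033  0.0129  0.0673] -10.9
```

```bash
cat > v.py <<'E'
import sys
from h import *
from scipy.spatial.transform import Rotation as Ro
p=np.array([.7107,.0401,.1890,.0781]);c,s=np.cos(p[3]),np.sin(p[3])
def fr(Q):
    q=Q-p[:3];return np.stack([q[...,0]*c+q[...,1]*s,-q[...,0]*s+q[...,1]*c,q[...,2]],-1)
for a in sys.argv[1:]:
    n,*t=a.split(':');k=np.load(n+'.npz');W=fr(k['P'].reshape(-1,3));ok=k['d'].ravel()>0
    r=np.hypot(W[:,1],W[:,2]);xf=np.interp(r,[.023,.06,.075,.09],[-.046,-.041,-.038,-.027])
    m=ok&(r>.04)&(r<.08)&(np.abs(W[:,0]-xf)<.003)
    if t: m&=np.hypot(W[:,1]-float(t[0]),W[:,2]-float(t[1]))>.026
    a=np.degrees(np.arctan2(-W[m][:,1],W[m][:,2]));z=np.exp(5j*np.radians(a)).mean();v=(np.degrees(np.angle(z))-180)/5
    res=[]
    for j in range(5):
        d=(a-(v+36+72*j)+180)%360-180;g=abs(d)<15
        res.append((int(g.sum()),round(float(np.median(d[g])),1) if g.any() else None))
    print(n,abs(z).round(3),'valve',(v+72*np.arange(5)).round(2)%360,res)
E
python3 v.py w1 w2 w4 w5:.0593:.0285
```

```text
w1 0.928 valve [352.97  64.97 136.97 208.97 280.97] [(418, -1.9), (310, -2.8), (247, 0.5), (313, 2.9), (426, 1.4)]
w2 0.924 valve [352.72  64.72 136.72 208.72 280.72] [(1117, -2.3), (734, -2.2), (506, 1.7), (454, 4.9), (1120, 0.9)]
w4 0.93 valve [311.87  23.87  95.87 167.87 239.87] [(1406, -1.1), (1132, -2.2), (786, 0.1), (809, 2.6), (1120, 1.7)]
w5 0.912 valve [349.82  61.82 133.82 205.82 277.82] [(3090, -2.1), (1041, -2.6), (0, None), (97, 7.7), (1430, 5.4)]
```

```bash
python3 -m crank '[{"offset":[0,-0.07,0.12],"rot":[0,0,0],"gripper":-1},{"offset":[0,-0.07,0.12],"rot":[0,0,0],"gripper":-1},{"offset":[0,-0.07,0.12],"rot":[0,0,0],"gripper":-1},{"offset":[0,-0.07,0.12],"rot":[0,0,0],"gripper":-1},{"offset":[0,-0.07,0.12],"rot":[0,0,0],"gripper":-1},{"offset":[0,-0.07,0.12],"rot":[0,0,0],"gripper":-1},{"offset":[0,0,0],"rot":[0,0,0],"gripper":-1}]'; python3 q.py
python3 -m crank '[{"offset":[0,0.1,-0.4],"rot":[0,0,0],"gripper":-1},{"offset":[-2.5,-0.2,0],"rot":[0,0,0],"gripper":-1},{"offset":[-2.5,-0.2,0],"rot":[0,0,0],"gripper":-1},{"offset":[-2.5,-0.2,0],"rot":[0,0,0],"gripper":-1},{"offset":[-2.5,-0.2,0],"rot":[0,0,0],"gripper":-1},{"offset":[-1.5,-2,0],"rot":[0,0,0],"gripper":-1},{"offset":[-1.5,-2,0],"rot":[0,0,0],"gripper":-1},{"offset":[0,0,0],"rot":[0,0,0],"gripper":-1}]'; python3 q.py;python3 w.py w6; python3 r.py w6 '[.7109,.0401,.1894,.0783]'; python3 v.py w6
```

```text
clock: 13.25
position: [0.6587, 0.0912, 0.2246]
ee_rot: [180.0, -0.1, 4.4]
ft_force: [-0.1, -0.6, -2.2]
gripper_width: 0.002
13.25 [  8.6  44.3 127.  184.2  81.5 -90.7] [0.6587 0.0912 0.2246] [-0.1 -0.6 -2.2] need rot [0.    0.001 0.001]
tcp in axle frame [-0.0481  0.055   0.0352] tip x -0.0231 r 0.0653 cw 302.6
clock: 14.05
position: [0.5275, 0.0424, 0.2199]
ee_rot: [180.0, 0.1, 4.2]
ft_force: [0.4, 0.0, -0.8]
gripper_width: 0.001
14.05 [  2.3  49.4 142.4 178.  101.7 -90.4] [0.5275 0.0424 0.2199] [ 0.4  0.  -0.8] need rot [ 0.    -0.001  0.004]
tcp in axle frame [-0.1827  0.0166  0.0305] tip x -0.1577 r 0.0347 cw 331.4
14.05 [0.5274782  0.04242614 0.21987554] [ 0.41521839  0.00793425 -0.75323534] 
 [[ 0.997  0.074 -0.001]
 [ 0.074 -0.997 -0.   ]
 [-0.001  0.    -1.   ]] [  2.3  49.4 142.4 178.  101.7 -90.4] 0.0009503541880060825
fit [0.7107 0.0404 0.1886 0.0784] 25708 0.0005625784120021671
spokes 3709 0.9071473577688144 valve candidates [358.4  70.4 142.4 214.4 286.4]
brass 150 [-0.0031 -0.0013  0.0677] 1.4
w6 0.929 valve [358.42  70.42 142.42 214.42 286.42] [(807, -1.7), (566, -2.2), (0, None), (577, 2.9), (806, 1.2)]
```

View pics/w6r.png

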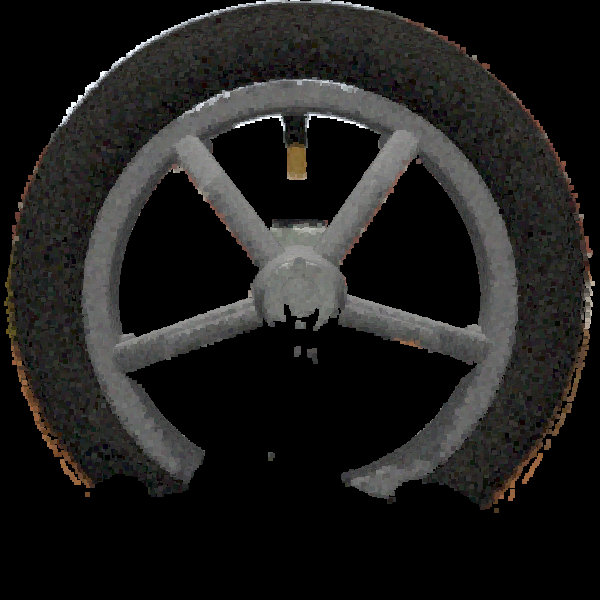

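```bash
cat > s.py <<'E'
import sys;from h import *
k=np.load(sys.argv[1]+'.npz');p=np.array([.7107,.0401,.189,.0782]);c,s=np.cos(p[3]),np.sin(p[3])
q=k['P'].reshape(-1,3)-p[:3];W=np.stack([q[:,0]*c+q[:,1]*s,-q[:,0]*s+q[:,1]*c,q[:,2]],-1)
m=(np.abs(W[:,0])<.012)&(W[:,2]>.062)&(W[:,2]<.086)&(np.abs(W[:,1])<.015)&(k['d'].ravel()>0)
for a in np.arange(.062,.086,.004):
    g=W[m&(W[:,2]>=a)&(W[:,2]<a+.004)]
    if len(g): e=np.percentile(g[:,1],[5,50,95]);print(a.round(3),len(g),e.round(4),'cw',np.degrees(np.arctan2(-(e[0]+e[2])/2,a+.002)).round(2))
E
python3 s.py w6
```

```text
0.062 38 [-0.0016  0.0021  0.0056] cw -1.77
0.066 44 [-0.0015  0.0021  0.0056] cw -1.73
0.07 37 [-0.0015  0.0022  0.0057] cw -1.65
0.074 47 [-0.0015  0.0023  0.0058] cw -1.63
0.078 48 [-0.0021  0.0028  0.0075] cw -1.91
0.082 59 [-0.0021  0.0025  0.0075] cw -1.85
```

```bash
python3 -m crank '[{"offset":[-0.3,4.1,-0.5],"rot":[0,0,0],"gripper":-1},{"offset":[2.7,0.2,0],"rot":[0,0,0],"gripper":-1},{"offset":[2.7,0.2,0],"rot":[0,0,0],"gripper":-1},{"offset":[2.7,0.2,0],"rot":[0,0,0],"gripper":-1},{"offset":[2.7,0.2,0],"rot":[0,0,0],"gripper":-1},{"offset":[2.6,0.2,0],"rot":[0,0,0],"gripper":-1},{"offset":[0,0,0],"rot":[0,0,0],"gripper":-1},{"offset":[0,0,0],"rot":[0,0,0],"gripper":-1}]'; python3 q.py
```

```text
clock: 14.9
position: [0.6601, 0.0961, 0.2161]
ee_rot: [-180.0, -0.2, 4.4]
ft_force: [-0.4, 0.4, -0.6]
gripper_width: 0.001
14.9 [  9.2  45.6 126.5 184.8  82.3 -90.7] [0.6601 0.0961 0.2161] [-0.4  0.4 -0.6] need rot [-0.     0.003  0.   ]
tcp in axle frame [-0.0463  0.0598  0.0267] tip x -0.0213 r 0.0655 cw 294.0
```

```bash
python3 -m crank '[{"offset":[0,-0.1,0.2],"rot":[0,0,0],"gripper":-1},{"offset":[0,-0.1,0.2],"rot":[0,0,0],"gripper":-1},{"offset":[0,-0.1,0.2],"rot":[0,0,0],"gripper":-1},{"offset":[0,-0.1,0.15],"rot":[0,0,0],"gripper":-1},{"offset":[0,-0.1,0.15],"rot":[0,0,0],"gripper":-1},{"offset":[0,-0.08,0.1],"rot":[0,0,0],"gripper":-1},{"offset":[0,0,0],"rot":[0,0,0],"gripper":-1},{"offset":[0,0,0],"rot":[0,0,0],"gripper":-1}]'; python3 q.py; python3 w.py w7; python3 s.py w7
```

```text
clock: 15.7
position: [0.6596, 0.0895, 0.2251]
ee_rot: [180.0, -0.0, 4.4]
ft_force: [-1.1, -0.1, -1.6]
gripper_width: -0.001
15.7 [  8.3  44.2 127.  184.   81.2 -90.6] [0.6596 0.0895 0.2251] [-1.1 -0.1 -1.6] need rot [0.    0.001 0.001]
tcp in axle frame [-0.0473  0.0533  0.0357] tip x -0.0223 r 0.0642 cw 303.9
15.7 [0.65960801 0.08952984 0.22514809] [-1.14013363 -0.08364953 -1.59836513] 
 [[ 0.997  0.077  0.001]
 [ 0.077 -0.997 -0.   ]
 [ 0.001  0.    -1.   ]] [  8.3  44.2 127.  184.   81.2 -90.6] -0.0014047499790700508
0.062 121 [-0.0026  0.0011  0.0041] cw -0.67
0.066 126 [-0.003   0.0013  0.004 ] cw -0.41
0.07 124 [-0.0029  0.0011  0.0039] cw -0.38
0.074 126 [-0.0032  0.0013  0.0046] cw -0.51
0.078 165 [-0.0038  0.0013  0.005 ] cw -0.46
0.082 168 [-0.004   0.0015  0.0052] cw -0.4
```

```bash
python3 -m crank '[{"offset":[0,-0.02,0.05],"rot":[0,0,0],"gripper":-1},{"offset":[0,0,0],"rot":[0,0,0],"gripper":-1},{"offset":[0,0.1,-0.4],"rot":[0,0,0],"gripper":-1},{"offset":[-2.5,-0.2,0],"rot":[0,0,0],"gripper":-1},{"offset":[-2.5,-0.2,0],"rot":[0,0,0],"gripper":-1},{"offset":[-2.5,-0.2,0],"rot":[0,0,0],"gripper":-1},{"offset":[-2.5,-0.2,0],"rot":[0,0,0],"gripper":-1},{"offset":[-1.5,-2,0],"rot":[0,0,0],"gripper":-1}]'
python3 -m crank '[{"offset":[-1.5,-2,0],"rot":[0,0,0],"gripper":-1},{"offset":[0,0,0],"rot":[0,0,0],"gripper":-1},{"offset":[0,0,0],"rot":[0,0,0],"gripper":-1}]'; python3 w.py w8; python3 s.py w8; python3 v.py w8
python3 - <<'E'
from h import *
for n in('side','top'):
    i,d=camera(n);np.save(n+'1',i)
    k=np.load(n+'.npz')['i'];save('end_'+n,i)
    print(n,(np.abs(i.astype(int)-k).max(2)>60).sum())
save('end',cv2.resize(np.hstack([np.load('side1.npy'),np.load('top1.npy')]),(800,300)))
E
```

```text
clock: 16.55
position: [0.5435, 0.0641, 0.2223]
ee_rot: [180.0, -0.1, 4.6]
ft_force: [1.0, -0.9, 0.2]
gripper_width: -0.0
clock: 16.85
position: [0.5302, 0.0418, 0.2218]
ee_rot: [180.0, -0.1, 4.3]
ft_force: [0.2, -0.3, 0.2]
gripper_width: -0.002
16.85 [0.5301797  0.04179305 0.22176564] [ 0.24813826 -0.25686082  0.2048497 ] 
 [[ 0.997  0.075  0.002]
 [ 0.075 -0.997 -0.   ]
 [ 0.002  0.    -1.   ]] [  2.   48.9 142.1 177.7 101.1 -90.5] -0.0021549964204925693
0.062 38 [-0.0039 -0.0001  0.0033] cw 0.24
0.066 44 [-0.0037 -0.      0.0034] cw 0.14
0.07 38 [-0.0037 -0.      0.0034] cw 0.11
0.074 42 [-0.0036  0.0001  0.0036] cw 0.03
0.078 55 [-0.0053 -0.0007  0.0044] cw 0.32
0.082 58 [-0.0051 -0.0002  0.0044] cw 0.22
w8 0.929 valve [288.4   0.4  72.4 144.4 216.4] [(833, 1.3), (803, -2.1), (556, -2.1), (0, None), (590, 2.9)]
side 34822
top 24809
```

View pics/end.png

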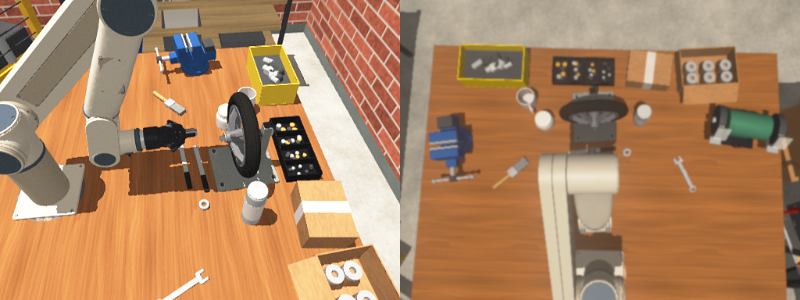

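View pics/w8.png

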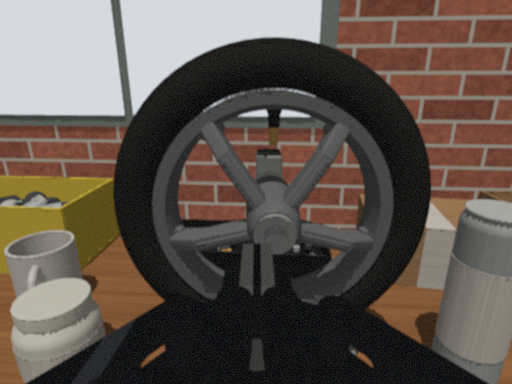

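The valve stem, around (273,125), stands straight above the hub, around (272,215). The fingers are clear of the wheel, and the tub, spray can, levers, collar, brush and spanner lie where they did.

```bash
python3 -c "
from station import job_done;print(job_done())"
```

```text
the job is handed in; nothing more can be done
None
```

The valve now stands at the top of the wheel, and the job is handed in. I found it at about 209° clockwise and turned the wheel roughly 151° clockwise with the shut fingertips. That took one long push on one spoke, then a second push and a final nudge on another. I then took the hand about 13 cm clear of the wheel.

**Last checks:**
- **Valve angle:** the stem in the depth image reads 0.0 to 0.3° from the top and the spoke fit reads 0.4°, so the two agree to within half a degree.
- **Forces:** every contact reading I took while pushing was about 5 N or less. One reading of about 30 N came earlier, in free air at about 1.7 s, when two wrist joints ran into their limits. I think the arm's own motion caused it.
- **Bench:** by eye in the final pictures, the other things on the bench lie as they did.
- **Time:** about 17 s on the robot's clock.
- **Less reliable:** the rough brass-colour estimate of the valve angle differed from the spoke fit by 1 to 3°. For the final adjustment I used the stem and spoke measurements instead.

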